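# Shut both taps and bring the spout over the stockpot

### The arm

A 6-joint arm with a two-finger parallel gripper is mounted at the origin on the work surface. World frame = base frame: x ahead of the robot, y to its left, z up, the work surface at z = 0. Lengths are in mm, angles in rad, forces in N, time in s.
With the tool pointing down it reaches from about 350 to 975 mm from the base axis. Payload 7.1 kg.
Tool frame: the origin (TCP) lies midway between the tips of the shut fingers; the grasp point (between the pads) lies 19 mm behind it; z points along the fingers, y is the line along which they close (so a half turn about z gives the same grasp; the last joint's range is limited). The gripper opens to 88 mm and grips with 3 to 60 N. Pads are 20 mm wide; open, the fingers measure 115 mm over their backs; the gripper's body (75 mm by 178 mm) begins 61 mm behind the grasp point.
Start: joints at [-1.324, 0.423, 1.63, -0, 1.089, -0.019], TCP at [164.194, -603.03, 222.675] pointing down, gripper open.
Joint ranges: [-3, 3], [-0.9, 2.11], [0.09, 2.58], [-1.31, 4.45], [0.11, 2.69], [-2.54, 2.54]. Speed limits (rad/s): [2.39, 2.39, 3.01, 3.14, 3.14, 3.14].

### API

Orientations are given as a rotation vector (axis times angle).
In Python, from workcell import ctrl gives the robot as it stands. The module is installed in compiled form; this text tells all that it offers.
- The arm moves only by the tool apply_moves, never from a script. Its argument "targets" is a list of rows, each a list of 3 entries, a list of its own where there are three numbers: the opening, from -1 (shut) to 1 (fully open), then the shift along the tool's x, y, z normalised to -1 to 1, where 1 is 5 cm, then the turn, a rotation vector about the tool's x, y, z normalised to -1 to 1, where 1 is 90 degrees. In form: [[jaw, [x, y, z], [wx, wy, wz]], ...]. A call has 1 to 8 rows; each row shifts and turns the commanded pose from where the row before left it, along the tool's axes as they then stand; what a row does not reach is not made up. A row lasts 1/8 s, in which the tool goes at most 62.5 mm and 10.7 degrees, less where a joint would pass 70% of its speed; a pose out of reach is approached as far as the arm can. A call with a number of a shift or a turn outside -1 to 1 is refused whole. A call with a gripper value outside its range is refused whole. The fingers move at their own pace and stop on an object; the grip force is fixed at half the most. Time passes only in rows, so rows that do not move let the fingers close. It gives the time, the measured TCP pose, the force, the opening and the grip force at its end, in the units of the state.
- ctrl.get_obs(): the state, without advancing time (a new reading comes with each control period).
- ctrl.get_image(name): name is "scene" or "top"; returns a dict with "pixels" (400x640x3 uint8, blue, green, red), "camera_matrix" (3x3 intrinsics, pixels), "view" (4x4, takes a point from world to camera coordinates). Camera axes: x right, y down, z forward; pixel columns grow to the right and rows downward; lengths in mm; the calibration is good to about 2 mm. A picture is of the moment at which its call begins. There is no depth.
- ctrl.close_job(): hands the job in; it is judged then, once.
Trained networks look in the newest picture that a camera, given by its name, has taken for a name from the list of things; names that differ only in an ending like _2 or _b are one class to them, and where a whole thing is asked for, a point or a joint stands for the part that bears it (a point fixed in the world has none). Each returns a list of dicts, best first, with "score" (0 to 1); they miss things now and then, are a little off and sometimes report something else, mostly with a low value. They report only what shows in the picture. A call takes as long as a camera call.
- ctrl.masks_of(label, camera): "region" (400x640 bool, what is visible of it) and "bbox" ([left, top, right, bottom] in pixels, round what is visible of it).
- ctrl.pinpoint(label, camera): "xy" ([column, row] in pixels: a listed point, or the origin of a listed thing).
The state is a dict: "t": time; "qpos": joint angles; "qvel": joint speeds; "joint_torque": joint torques, N m; "ee_pos": TCP position; "orientation": TCP orientation; "ft_force": force on the tool from outside, world axes, zero at the start; "moment": the same for the moment, N m; "width": finger opening in mm; "grasp_force": force on a finger pad.
Only numpy, scipy, OpenCV 4.12 (cv2) and the standard library are available. Lean on these libraries where they do the work, as an engineer would, in place of code of your own. Each camera call takes 0.05 s, during which the arm holds its last target. There are 200 camera calls.

### The job

The water to this double sink was cut off for a repair and both taps were left open. Before it is turned on again, push both blade handles fully shut with a finger, and swing the spout so that its outlet is over the middle of the stockpot's mouth, to catch the first dirty water. Leave the stockpot and everything else standing where it is, without lifting or shifting it.

Things in the scene. Friction and masses are not known exactly. Their poses are not given: they have to be found in the camera images.
- sink: Inset steel double-bowl sink with a fixed deck faucet, 520 mm (x) by 1140 mm (y), its top 4 mm above the bench. Origin on the spout's vertical swing axis, at bench height; x away from the robot, y to its left, z up. Bowls: x -335 to -55 mm, y 30 to 330 (left) and -330 to -30 mm (right), floors 155 mm below the bench. The faucet's fixed parts lie along y, y -128 to 128 mm, below 76 mm
- left_tap (a joint): Angle of the left blade handle about its vertical axis at x 0, y +100 mm in the sink's frame. 0 = shut, at its stop: the blade points out along the sink's +y. Grows as it opens, turning towards the robot; at 1.5 rad, wide open, it points almost along -x. To shut it, push the side of the blade that faces the spout and robot, outwards and away. Stiff (about 3 N at the paddle), stays where left
- left_paddle (a point): Point in the middle of the left blade's paddle, 85 mm from its axis, 85 mm above the bench; moves with the blade. The blade is flat, level steel, 10 mm thick, reaching 110 mm from its axis: a hub of 18 mm radius, a neck 12 mm wide out to 54 mm, then the paddle, 22 mm wide with a round end
- right_tap (a joint): Angle of the right blade handle, the mirror image of the left one: vertical axis at x 0, y -100 mm in the sink's frame; 0 = shut, at its stop, pointing out along the sink's -y; grows to 1.5 rad as the blade turns towards the robot. Same sizes, height and stiffness
- right_paddle (a point): The same point on the right blade
- spout (a joint): Swing angle of the spout about the vertical axis through the sink's origin. 0 = pointing along the sink's -x, between the bowls; positive swings its end to the sink's +y (left bowl), negative to -y (right bowl); stops at +-1.25 rad. Stiff (about 2 N at its middle), stays where it is left
- spout_mid (a point): Point on the centre line of the spout's level tube, 170 mm from the swing axis, 140 mm above the bench; moves with the spout. The tube is round, 20 mm thick, rises on the axis, runs level from 35 to 225 mm out, then turns down to the outlet. It passes 40 mm above the blades
- spout_outlet (a point): Centre of the spout's outlet, a 26 mm wide nozzle facing down, 250 mm from the swing axis and 94 mm above the bench
- pot: Loose steel stockpot standing upright in one of the two bowls: straight sides, 180 mm diameter, 140 mm high, with two loop handles at its y ends (236 mm over them), 1.1 kg. Origin at the centre of its underside, z up
- pot_mouth (a point): Centre of the stockpot's open mouth, level with its rim
- colander: Loose shallow colander, flared and perforated, 198 mm wide at the rim and 80 mm high, standing in the other bowl. Origin at the centre of its underside
- jar: Loose clear jar with a black lid, 72 mm diameter, 120 mm high, on the sink's rear deck to the left of the faucet. Origin at the centre of its underside
- bottle: Loose sauce bottle with a white cap, 64 mm diameter, 170 mm high, on the right drainer. Origin at the centre of its underside
- jug: Loose white stoneware jug with a dark cap and a small ear handle, 104 mm diameter, 157 mm high, on the left drainer. Origin at the centre of its underside

How it is judged:
By the outcome, as a careful person would: the job done as asked, in the order asked, and still so for the second after the job is handed in, with the robot touching nothing.
It also fails if it takes over 69 s, if anything falls off the work surface, if the arm or the gripper's body presses on something with over 40 N, if the wrist force passes 120 N, or if a joint passes its speed limit or range.

## Working session

There is one attempt and no reset: what is moved stays moved. The work goes in short steps, Python scripts to look and compute and a tool call to move; the robot and the scene stay as the last step left them, time stands still between calls to the robot, and variables do not carry over. Pictures are saved under pics/ and viewed, at most 10 in all, crops included, and the job is handed in when it is done.

Besides the shell and the picture viewer there is one more tool, called by a JSON object that holds its "fn" and its "kwargs". apply_moves: Moves the arm, as the interface text tells. Scaled input: -1 to 1 covers 5 cm each way for a shift and 90 degrees each way for a turn. Its arguments: {"type":"object","properties":{"targets":{"type":"array"}},"required":["targets"]}

```bash
mkdir -p pics
cat > h.py <<'E'
import numpy as np, cv2
from workcell import ctrl
def cam(n):
    d=ctrl.get_image(n); return d
def ray(d,uv):
    K=np.array(d["camera_matrix"]);V=np.array(d["view"]);R=V[:3,:3];t=V[:3,3]
    c=-R.T@t; r=R.T@np.linalg.inv(K)@np.array([uv[0],uv[1],1.]); return c,r
def atz(d,uv,z):
    c,r=ray(d,uv); return c+r*(z-c[2])/r[2]
def proj(d,p):
    K=np.array(d["camera_matrix"]);V=np.array(d["view"]); q=K@(V[:3,:3]@np.array(p,float)+V[:3,3]); return q[:2]/q[2]
E
python3 - <<'E'
from h import *
o=ctrl.get_obs();print(o["t"],o["ee_pos"],o["orientation"],o["ft_force"])
zs={"sink":0,"left_paddle":85,"right_paddle":85,"spout_mid":140,"spout_outlet":94,"pot_mouth":-15,"pot":-155,"colander":-155,"jar":4,"bottle":4,"jug":4}
for n in ("top","scene"):
    d=cam(n);cv2.imwrite(f"pics/{n}0.png",d["pixels"]);c,_=ray(d,(320,200));print(n,c.round())
    for l,z in zs.items():
        for p in ctrl.pinpoint(l,n)[:2]:
            print(l,np.round(p["xy"],1),round(p["score"],2),atz(d,p["xy"],z).round(1))
E
```

```text
0.0 [ 164.04943108 -602.519158    221.90645196] [-3.11240986e+00 -4.16087374e-01  2.89876768e-04] [-0.89054506  0.66358998 -0.18366409]
top [ 358.   19. 1155.]
sink [330.6 153.4] 0.97 [661.6  11.9   0. ]
left_paddle [273.3 171.3] 0.82 [591.4 162.3  85. ]
right_paddle [392.1 166.2] 0.68 [ 604.5 -148.2   85. ]
spout_mid [333.9 205.7] 0.7 [493.2   4.9 140. ]
spout_mid [271.3 168.7] 0.42 [586.  160.1 140. ]
spout_outlet [338.9 237.9] 0.97 [417.2  -8.1  94. ]
pot_mouth [271.2 219.6] 0.86 [474.6 179.  -15. ]
pot [279.4 221.6] 0.77 [ 482.3  172.2 -155. ]
colander [385.2 211.7] 0.62 [ 513.4 -160.5 -155. ]
jar [189.1 150.1] 0.79 [671. 414.   4.]
bottle [489.  234.4] 0.79 [ 431.9 -420.8    4. ]
bottle [190.2 148.9] 0.63 [674.5 411.    4. ]
jug [163.4 218.4] 0.69 [476.1 475.7   4. ]
jug [488.2 237.7] 0.57 [ 422.9 -418.1    4. ]
scene [1129.  450.  983.]
sink [282.1 236. ] 0.79 [665.5  18.4  -0. ]
sink [315.9 159.6] 0.56 [381.9 -75.6   0. ]
left_paddle [344.6 226.8] 0.68 [588.8 164.6  85. ]
right_paddle [247.5 175.3] 0.63 [ 608.6 -145.8   85. ]
spout_mid [317.1 163.1] 0.71 [496.5   9.2 140. ]
spout_mid [410.1 320.2] 0.62 [732.4 419.1 140. ]
spout_outlet [329.8 155.2] 0.82 [415.5  -3.9  94. ]
spout_outlet [462.7 272.6] 0.63 [534.4 460.4  94. ]
pot_mouth [371.1 219.8] 0.83 [463.1 180.  -15. ]
pot [359.5 242.1] 0.82 [ 464.3  158.1 -155. ]
pot [282.2 230.4] 0.62 [ 575.9  -62.6 -155. ]
colander [270.1 201.9] 0.87 [ 511.8 -166.6 -155. ]
colander [406.7 319.2] 0.62 [ 596.9  399.4 -155. ]
jar [407.8 321.3] 0.6 [674.2 411.    4. ]
bottle [222.5 120.4] 0.78 [ 431.  -428.5    4. ]
jug [465.1 272.7] 0.72 [470.9 466.6   4. ]
```

View pics/top0.png

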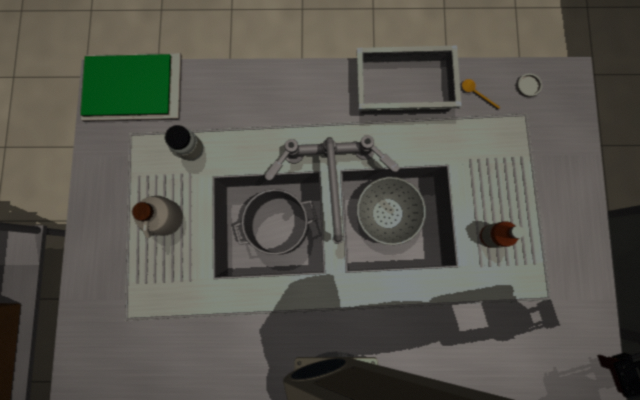

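View pics/scene0.png

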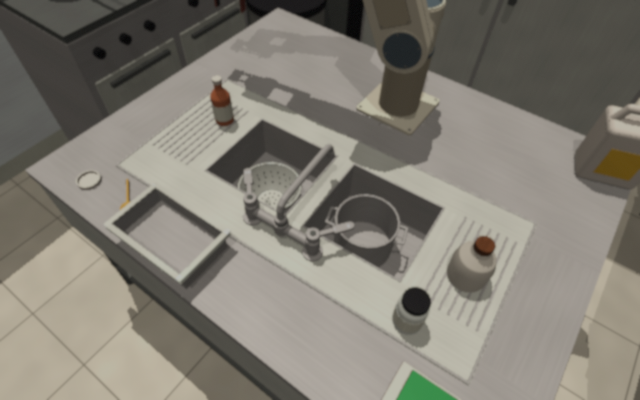

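The top view shows the sink slightly yawed, with its axis near (330,150). The left blade tip is at (268,177), the right blade tip at (396,168) and the spout end at (338,238). The pot is in the left bowl with its mouth near (275,220). The scene view agrees, and the faucet is near (282,215). Next I'll fit the sink pose and check it with an overlay.

```bash
cat >> h.py <<'E'
def sk(s,p):  # sink frame -> world
    c,n=np.cos(s[2]),np.sin(s[2]); return np.array([s[0]+c*p[0]-n*p[1],s[1]+n*p[0]+c*p[1],p[2]])
def pts(s,l,r,a):
    S,C=np.sin,np.cos
    return {"sink":sk(s,(0,0,0)),"left_paddle":sk(s,(-85*S(l),100+85*C(l),85)),"right_paddle":sk(s,(-85*S(r),-100-85*C(r),85)),
     "spout_mid":sk(s,(-170*C(a),170*S(a),140)),"spout_outlet":sk(s,(-250*C(a),250*S(a),94))}
E
python3 - <<'E'
from h import *
from scipy.optimize import least_squares
D={};obs=[]
for n in ("top","scene"):
    D[n]=cam(n)
    for l in ("sink","left_paddle","right_paddle","spout_mid","spout_outlet"):
        obs.append((n,l,np.array(ctrl.pinpoint(l,n)[0]["xy"])))
# bowl top corners read off the top picture (rim height 4)
bc=[((-55,330,4),(213,178)),((-335,330,4),(215,279)),((-335,-330,4),(457,266)),((-55,-330,4),(449,165))]
def f(x):
    P=pts(x[:3],*x[3:6]); r=[]
    for n,l,uv in obs: r+=list(proj(D[n],P[l])-uv)
    for p,uv in bc: r+=list((proj(D["top"],sk(x[:3],p))-uv))
    return np.array(r)
s=least_squares(f,[662,14,.05,.8,.7,0],loss="soft_l1");print(s.x.round(3));print(f(s.x).reshape(-1,2).round(1).tolist())
x=s.x
pm=[]
def g(m): return np.concatenate([proj(D[n],[*m,-15])-ctrl_m[n] for n in D])
ctrl_m={n:np.array(ctrl.pinpoint("pot_mouth",n)[0]["xy"]) for n in D}
m=least_squares(g,[470,180]).x;print("mouth",m)
for n,(u0,v0,w,h) in {"top":(200,110,270,200),"scene":(190,130,270,200)}.items():
    k=2.9;im=cv2.resize(D[n]["pixels"][v0:v0+h,u0:u0+w],None,fx=k,fy=k,interpolation=cv2.INTER_CUBIC)
    im=np.clip(im*1.6,0,255).astype(np.uint8)
    q=lambda p:tuple(int(v) for v in ((proj(D[n],p)-[u0,v0]+.5)*k))
    for l,p in pts(x[:3],*x[3:6]).items(): cv2.circle(im,q(p),3,(0,0,255),-1)
    for sg in(1,-1): cv2.circle(im,q(sk(x[:3],(0,100*sg,90))),3,(255,0,255),-1)
    for y0,y1 in((30,330),(-330,-30)):
        cv2.polylines(im,[np.array([q(sk(x[:3],p+(4,))) for p in((-335,y0),(-55,y0),(-55,y1),(-335,y1))])],True,(255,255,0),1)
    cv2.polylines(im,[np.array([q((m[0]+90*np.cos(t),m[1]+90*np.sin(t),-15)) for t in np.linspace(0,6.28,60)])],True,(0,255,0),1)
    cv2.imwrite(f"pics/{n}1.png",im)
P=pts(x[:3],*x[3:6]);print({k:v.round().tolist() for k,v in P.items()})
E
```

```text
[ 6.6354e+02  1.3779e+01  5.2000e-02  8.3500e-01  8.1800e-01 -1.8000e-02]
[[1.5, -3.4], [2.2, -0.5], [-0.5, -1.3], [0.7, 2.9], [1.3, 1.1], [1.1, 1.8], [0.7, 0.3], [0.4, 1.8], [1.1, -1.2], [1.2, 1.5], [0.7, -0.5], [-0.1, -0.2], [1.4, 0.1], [-0.6, 0.2]]
mouth [471.33029231 176.73419577]
{'sink': [664.0, 14.0, 0.0], 'left_paddle': [592.0, 167.0, 85.0], 'right_paddle': [610.0, -147.0, 85.0], 'spout_mid': [494.0, 2.0, 140.0], 'spout_outlet': [414.0, -4.0, 94.0]}
```

View pics/top1.png

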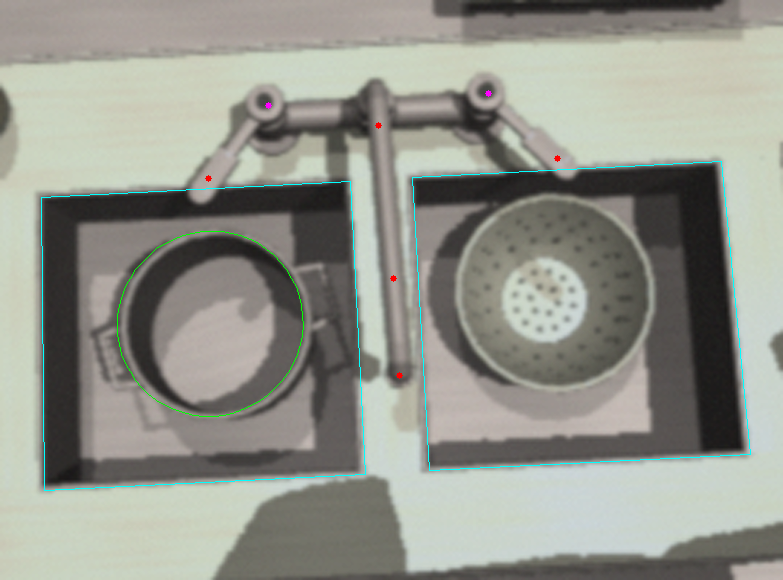

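View pics/scene1.png

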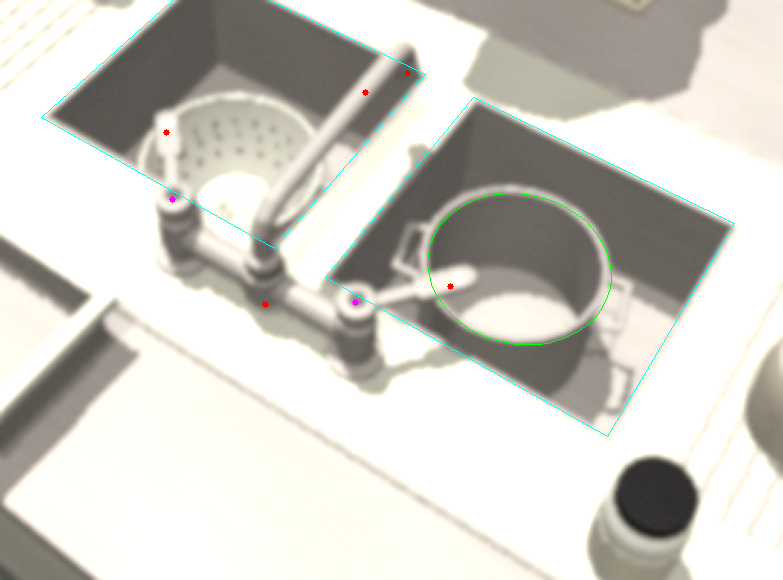

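The fit is good to a few mm. The bowl outlines, hubs and spout points in the overlays match, and the pot rim circle in the top crop is centred near (211,323). In the sink frame both taps are about 0.82 rad open, and the spout target is about +0.755 rad. I'll align the tool with the sink, shut the fingers and go to the right blade.

{"fn": "apply_moves", "kwargs": {"targets": [[-1,[0,0,-0.25],[0,0,0.068]],[-1,[0,0,-0.25],[0,0,0.068]],[-1,[0.73,-0.77,0],[0,0,0]],[-1,[0.73,-0.77,0],[0,0,0]],[-1,[0.73,-0.77,0],[0,0,0]],[-1,[0.73,-0.77,0],[0,0,0]],[-1,[0.73,-0.77,0],[0,0,0]],[-1,[0.73,-0.77,0],[0,0,0]]]}}

```text
t: 2.9
ee_pos: [371.8, -359.6, 247.9]
orientation: [3.14, 0.082, 0.001]
ft_force: [0.1, 0.3, 0.4]
width: 10.9
grasp_force: 0.0
```

{"fn": "apply_moves", "kwargs": {"targets": [[-1,[0.73,-0.77,0],[0,0,0]],[-1,[0.73,-0.77,0],[0,0,0]],[-1,[0.73,-0.77,0],[0,0,0]],[-1,[0.73,-0.77,0],[0,0,0]],[-1,[0.73,-0.77,0],[0,0,0]],[-1,[0.73,-0.77,0],[0,0,0]],[-1,[0,0,0],[0,0,0]],[-1,[0,0,0],[0,0,0]]]}}

```text
t: 3.9
ee_pos: [577.0, -118.9, 247.4]
orientation: [3.14, 0.083, -0.001]
ft_force: [-0.4, -0.1, 0.3]
width: 0.3
grasp_force: 0.0
```

```bash
cat >> h.py <<'E'
S0=(663.5,13.8,.052)
def where():
    from scipy.spatial.transform import Rotation as R
    o=ctrl.get_obs();p=np.array(o["ee_pos"]);c,s=np.cos(S0[2]),np.sin(S0[2]);a,b=p[0]-S0[0],p[1]-S0[1]
    M=R.from_rotvec(o["orientation"]).as_matrix()
    print("t",round(o["t"],2),"sink xyz",np.round([c*a+s*b,-s*a+c*b,p[2]],1),"yaw",round(np.arctan2(M[1,0],M[0,0])-S0[2],3),"tz",M[:,2].round(3),"F",np.round(o["ft_force"],1),"w",o["width"])
E
python3 -c "
from h import *
where()"
```

```text
t 3.9 sink xyz [ -93.3 -128.1  247.4] yaw 0.001 tz [-0.001 -0.    -1.   ] F [-0.4 -0.1  0.3] w 0.31341932274257056
```

{"fn": "apply_moves", "kwargs": {"targets": [[-1,[0,0,0.8],[0,0,0]],[-1,[0,0,0.8],[0,0,0]],[-1,[0,0,0.8],[0,0,0]],[-1,[0,0,0.6],[0,0,0]],[-1,[0,0,0.5],[0,0,0]],[-1,[0,0,0],[0,0,0]],[-1,[0,0,0],[0,0,0]]]}}

```text
t: 4.78
ee_pos: [577.7, -119.8, 73.7]
orientation: [3.14, 0.08, 0.002]
ft_force: [0.6, 0.1, -0.8]
width: 0.2
grasp_force: 0.0
```

{"fn": "apply_moves", "kwargs": {"targets": [[-1,[0.13,0.08,0],[0,0,0]],[-1,[0.13,0.08,0],[0,0,0]],[-1,[0.13,0.12,0],[0,0,0]],[-1,[0.13,0.12,0],[0,0,0]],[-1,[0.13,0.12,0],[0,0,0]],[-1,[0.13,0.12,0],[0,0,0]],[-1,[0.16,0.06,0],[0,0,0]],[-1,[0.16,0.06,0],[0,0,0]]]}}

```text
t: 5.78
ee_pos: [634.6, -154.6, 72.5]
orientation: [3.14, 0.082, -0.001]
ft_force: [-3.8, -2.4, 1.4]
width: 0.5
grasp_force: 1.9
```

{"fn": "apply_moves", "kwargs": {"targets": [[-1,[0.16,0.05,0],[0,0,0]],[-1,[0.16,0.05,0],[0,0,0]],[-1,[0,0,0],[0,0,0]]]}}

```text
t: 6.15
ee_pos: [649.7, -157.6, 72.3]
orientation: [-3.139, -0.082, 0.005]
ft_force: [-8.1, 0.4, 2.2]
width: 0.3
grasp_force: 3.7
```

```bash
python3 -c "
from h import *
where()
for n in('top','scene'):
    d=cam(n)
    for p in ctrl.pinpoint('right_paddle',n)[:1]: print(n,p['score'],atz(d,p['xy'],85),proj(d,sk(S0,(0,-185,85))),p['xy'])
"
```

```text
t 6.15 sink xyz [ -22.6 -170.5   72.3] yaw 0.0 tz [-0.003  0.001 -1.   ] F [-8.1  0.4  2.2] w 0.33030592726706914
scene 0.56 [ 672.1865898 -177.3897586   85.       ] [224.59374335 185.41807483] [223.1, 184.1]
```

{"fn": "apply_moves", "kwargs": {"targets": [[-1,[0.06,0,0],[0,0,0]],[-1,[0.06,0,0],[0,0,0]],[-1,[0,0,0],[0,0,0]]]}}

```text
t: 6.72
ee_pos: [650.0, -157.6, 72.2]
orientation: [-3.138, -0.083, 0.023]
ft_force: [-27.4, -2.7, 18.2]
width: 0.7
grasp_force: 13.7
```

{"fn": "apply_moves", "kwargs": {"targets": [[-1,[-0.3,0,0],[0,0,0]],[-1,[-0.6,0,0],[0,0,0]],[-1,[-0.6,0,0],[0,0,0]],[-1,[0,0,-0.9],[0,0,0]],[-1,[0,0,-0.9],[0,0,0]],[-1,[0,0,-0.9],[0,0,0]],[-1,[0,-0.5,0],[0,0,0]],[-1,[0,-0.9,0],[0,0,0]]]}}

```text
t: 7.72
ee_pos: [580.1, -91.8, 209.2]
orientation: [3.14, 0.079, 0.008]
ft_force: [0.5, 1.0, 0.2]
width: 0.6
grasp_force: 0.0
```

{"fn": "apply_moves", "kwargs": {"targets": [[-1,[0,-0.9,0],[0,0,0]],[-1,[0,-0.9,0],[0,0,0]],[-1,[0,-0.9,0],[0,0,0]],[-1,[0,-0.9,0],[0,0,0]],[-1,[0,-0.9,0],[0,0,0]],[-1,[0,0,0],[0,0,0]],[-1,[0,0,0],[0,0,0]]]}}

```text
t: 8.6
ee_pos: [566.9, 133.0, 207.9]
orientation: [-3.14, -0.083, -0.002]
ft_force: [-0.1, -0.9, -0.3]
width: 0.3
grasp_force: 0.0
```

```bash
python3 -c "
from h import *
where()
for n in('top','scene'):
    d=cam(n); cv2.imwrite(f'pics/{n}2.png',d['pixels'])
    for p in ctrl.pinpoint('right_paddle',n)[:1]: print(n,p['score'],atz(d,p['xy'],85),sk(S0,(0,-185,85)))
d=cam('scene');im=cv2.resize(d['pixels'][110:270,180:400],None,fx=3,fy=3);cv2.imwrite('pics/s2.png',im)
"
```

```text
t 8.6 sink xyz [-90.2 124.1 207.9] yaw 0.001 tz [ 0.001  0.    -1.   ] F [-0.1 -0.9 -0.3] w 0.2922665976054234
top 0.97 [ 674.12052724 -175.66268263   85.        ] [ 673.11566517 -170.94993636   85.        ]
scene 0.67 [ 670.33361461 -169.12948851   85.        ] [ 673.11566517 -170.94993636   85.        ]
```

View pics/s2.png

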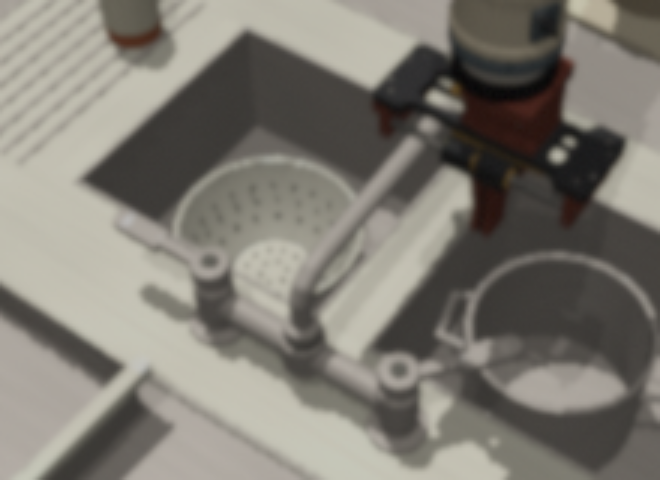

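The crop shows the right blade in line with the faucet bar, from its tip at (120,218) to its hub at (210,262), so it is shut. Next is the left one.

{"fn": "apply_moves", "kwargs": {"targets": [[-1,[0,0,0.7],[0,0,0]],[-1,[0,0,0.7],[0,0,0]],[-1,[0,0,0.7],[0,0,0]],[-1,[0,0,0.6],[0,0,0]],[-1,[0,0,0],[0,0,0]],[-1,[0,0,0],[0,0,0]]]}}

```text
t: 9.6
ee_pos: [567.2, 132.7, 73.6]
orientation: [-3.14, -0.081, -0.002]
ft_force: [0.2, -1.1, -0.2]
width: 0.5
grasp_force: 0.0
```

{"fn": "apply_moves", "kwargs": {"targets": [[-1,[0.1,-0.12,0],[0,0,0]],[-1,[0.1,-0.12,0],[0,0,0]],[-1,[0.13,-0.12,0],[0,0,0]],[-1,[0.13,-0.12,0],[0,0,0]],[-1,[0.13,-0.12,0],[0,0,0]],[-1,[0.13,-0.12,0],[0,0,0]],[-1,[0.16,-0.06,0],[0,0,0]],[-1,[0.16,-0.06,0],[0,0,0]]]}}

```text
t: 10.6
ee_pos: [616.2, 178.3, 72.4]
orientation: [-3.14, -0.082, 0.001]
ft_force: [-4.0, 2.2, 1.3]
width: 0.2
grasp_force: 2.0
```

{"fn": "apply_moves", "kwargs": {"targets": [[-1,[0.16,-0.05,0],[0,0,0]],[-1,[0.16,-0.05,0],[0,0,0]],[-1,[0,0,0],[0,0,0]]]}}

```text
t: 10.98
ee_pos: [633.0, 183.6, 72.6]
orientation: [-3.14, -0.082, -0.003]
ft_force: [-0.2, -0.5, 0.5]
width: 0.5
grasp_force: 0.1
```

```bash
python3 -c "
from h import *
where()"
```

```text
t 10.97 sink xyz [-21.6 171.2  72.6] yaw 0.0 tz [ 0.002  0.    -1.   ] F [-0.2 -0.5  0.5] w 0.5434668544818057
```

{"fn": "apply_moves", "kwargs": {"targets": [[-1,[0.06,0,0],[0,0,0]],[-1,[0.06,0,0],[0,0,0]],[-1,[0,0,0],[0,0,0]]]}}

```text
t: 11.35
ee_pos: [633.3, 183.6, 72.5]
orientation: [3.14, 0.081, -0.015]
ft_force: [-18.9, 0.5, 12.6]
width: 0.7
grasp_force: 9.1
```

{"fn": "apply_moves", "kwargs": {"targets": [[-1,[0.02,0,0],[0,0,0]],[-1,[0,0,0],[0,0,0]],[-1,[-0.3,0,0],[0,0,0]],[-1,[-0.6,0,0],[0,0,0]],[-1,[-0.6,0,0],[0,0,0]],[-1,[0,0,-0.9],[0,0,0]],[-1,[0,0,-0.9],[0,0,0]],[-1,[0,0,-0.9],[0,0,0]]]}}

```text
t: 12.35
ee_pos: [564.6, 179.8, 209.6]
orientation: [-3.14, -0.082, -0.004]
ft_force: [0.9, 0.4, -1.3]
width: 0.5
grasp_force: 0.0
```

{"fn": "apply_moves", "kwargs": {"targets": [[-1,[-0.3,0.88,0],[0,0,0]],[-1,[-0.3,0.88,0],[0,0,0]],[-1,[-0.3,0.88,0],[0,0,0]],[-1,[-0.3,0.88,0],[0,0,0]],[-1,[-0.3,0.88,0],[0,0,0]],[-1,[0,0,0],[0,0,0]],[-1,[0,0,0],[0,0,0]]]}}

```text
t: 13.22
ee_pos: [501.2, -43.8, 208.1]
orientation: [3.14, 0.08, 0.003]
ft_force: [0.7, -0.1, -0.1]
width: 0.1
grasp_force: 0.0
```

```bash
python3 -c "
from h import *
where()
for n in('top','scene'):
    d=cam(n)
    for l,y in (('right_paddle',-185),('left_paddle',185)):
        for p in ctrl.pinpoint(l,n)[:1]: print(n,l,p['score'],atz(d,p['xy'],85),sk(S0,(0,y,85)))
im=cv2.resize(d['pixels'][110:270,180:400],None,fx=3,fy=3);cv2.imwrite('pics/s3.png',im)
"
```

```text
t 13.22 sink xyz [-165.1  -49.1  208.1] yaw -0.001 tz [ 0.002 -0.    -1.   ] F [ 0.7 -0.1 -0.1] w 0.07271271531833234
top right_paddle 0.57 [ 670.05173885 -168.18403636   85.        ] [ 673.11566517 -170.94993636   85.        ]
top left_paddle 0.76 [660.51141541 202.2744146   85.        ] [653.88433483 198.54993636  85.        ]
scene right_paddle 0.72 [ 678.12214076 -172.44109805   85.        ] [ 673.11566517 -170.94993636   85.        ]
```

View pics/s3.png

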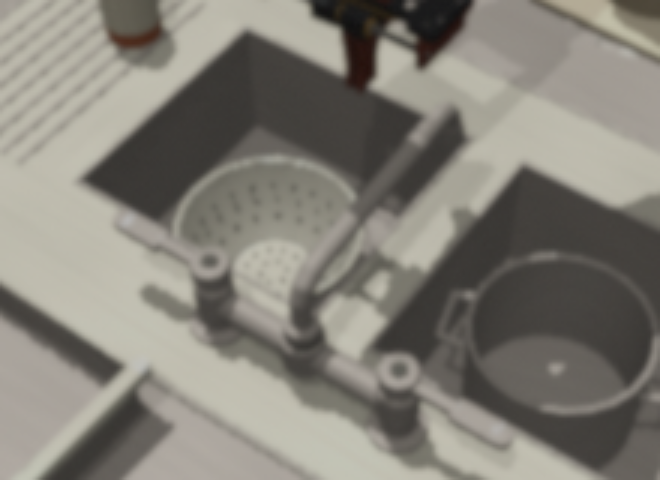

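The crop shows both blades in line with the bar: the left tip is at (505,432) and the right tip at (120,218). Now the spout: I'll lower beside its right flank and swing it left.

{"fn": "apply_moves", "kwargs": {"targets": [[-1,[0,0,0.6],[0,0,0]],[-1,[0,0,0.6],[0,0,0]],[-1,[0,0,0.46],[0,0,0]],[-1,[0,0,0],[0,0,0]]]}}

```text
t: 14.02
ee_pos: [499.3, -43.2, 123.3]
orientation: [-3.14, -0.083, 0.006]
ft_force: [0.2, 0.4, -0.2]
width: 0.1
grasp_force: 0.0
```

{"fn": "apply_moves", "kwargs": {"targets": [[-1,[0,-0.25,0],[0,0,0]],[-1,[0,-0.25,0],[0,0,0]],[-1,[0.007,-0.21,0],[0,0,0]],[-1,[0.007,-0.21,0],[0,0,0]],[-1,[0.007,-0.21,0],[0,0,0]],[-1,[0.05,-0.2,0],[0,0,0]],[-1,[0.05,-0.2,0],[0,0,0]],[-1,[0.05,-0.2,0],[0,0,0]]]}}

```text
t: 15.02
ee_pos: [504.4, 43.8, 124.5]
orientation: [-3.141, -0.082, 0.001]
ft_force: [-0.9, -2.2, 1.1]
width: 0.3
grasp_force: 1.1
```

{"fn": "apply_moves", "kwargs": {"targets": [[-1,[0.087,-0.187,0],[0,0,0]],[-1,[0.087,-0.187,0],[0,0,0]],[-1,[0.087,-0.187,0],[0,0,0]],[-1,[0.09,-0.13,0],[0,0,0]],[-1,[0.08,-0.13,0],[0,0,0]],[-1,[0,0,0],[0,0,0]],[-1,[0,0,0],[0,0,0]]]}}

```text
t: 15.9
ee_pos: [524.6, 85.3, 124.9]
orientation: [-3.14, -0.082, -0.002]
ft_force: [0.0, 0.4, -0.6]
width: 0.6
grasp_force: 0.0
```

```bash
cat >> h.py <<'E'
def spout():
    where()
    for n in('top','scene'):
        d=cam(n)
        for l,z in (('spout_outlet',94),('spout_mid',140),('pot_mouth',-15)):
            for p in ctrl.pinpoint(l,n)[:1]:
                w=atz(d,p['xy'],z); print(n,l,round(p['score'],2),w.round(1),"a",round(np.arctan2(w[1]-S0[1],S0[0]-w[0])+S0[2],3))
E
python3 -c "
from h import *
spout()"
```

```text
t 15.9 sink xyz [-135.    78.6  124.9] yaw 0.0 tz [ 0.001  0.    -1.   ] F [ 0.   0.4 -0.6] w 0.5599659894811089
top spout_outlet 0.62 [ 486.9 -131.3   94. ] a -0.636
top spout_mid 0.27 [ 420.  -376.8  140. ] a -0.961
scene spout_outlet 0.76 [456.5 150.8  94. ] a 0.637
scene spout_mid 0.83 [517.1 116.5 140. ] a 0.663
scene pot_mouth 0.96 [466.  174.4 -15. ] a 0.735
```

{"fn": "apply_moves", "kwargs": {"targets": [[-1,[0.05,-0.066,0],[0,0,0]],[-1,[0.05,-0.066,0],[0,0,0]],[-1,[0,0,0],[0,0,0]],[-1,[0,0,0],[0,0,0]],[-1,[-0.2,0.3,0],[0,0,0]],[-1,[-0.5,0.7,0],[0,0,0]],[-1,[-0.5,0.7,0],[0,0,0]]]}}

```text
t: 17.18
ee_pos: [471.8, 2.7, 124.6]
orientation: [3.14, 0.083, 0.0]
ft_force: [0.3, -0.5, 0.1]
width: 0.6
grasp_force: 0.0
```

{"fn": "apply_moves", "kwargs": {"targets": [[-1,[0,0.8,-0.8],[0,0,0]],[-1,[0,0.8,-0.8],[0,0,0]],[-1,[0,0.9,-0.3],[0,0,0]],[-1,[0,0.9,0],[0,0,0]],[-1,[0,0.9,0],[0,0,0]],[-1,[0,0.9,0],[0,0,0]],[-1,[0,0,0],[0,0,0]]]}}

```text
t: 18.05
ee_pos: [485.8, -258.5, 219.6]
orientation: [3.14, 0.076, 0.001]
ft_force: [-0.3, 1.0, 0.7]
width: 0.3
grasp_force: 0.0
```

Run:
```python
from h import *
spout()
ims=[]
for n,(u0,v0,w,h) in {"top":(190,120,200,180),"scene":(260,130,200,180)}.items():
    d=cam(n);k=2.0
    im=cv2.resize(d["pixels"][v0:v0+h,u0:u0+w],None,fx=k,fy=k,interpolation=cv2.INTER_CUBIC);im=np.clip(im*1.3,0,255).astype(np.uint8)
    q=lambda p:tuple(int(v) for v in ((proj(d,p)-[u0,v0]+.5)*k))
    m=(471,177)
    cv2.polylines(im,[np.array([q((m[0]+90*np.cos(t),m[1]+90*np.sin(t),-15)) for t in np.linspace(0,6.28,60)])],True,(0,255,0),1)
    cv2.circle(im,q((*m,94)),3,(0,255,0),-1)
    for a,c in((.70,(0,0,255)),(.755,(255,0,0))): cv2.line(im,q(sk(S0,(-35*np.cos(a),35*np.sin(a),140))),q(sk(S0,(-225*np.cos(a),225*np.sin(a),140))),c,1)
    ims.append(im)
cv2.imwrite("pics/both.png",np.hstack(ims))
```

```text
t 18.05 sink xyz [-191.6 -262.7  219.6] yaw -0.004 tz [ 0.    -0.001 -1.   ] F [-0.3  1.   0.7] w 0.2819778150610268
top spout_outlet 0.66 [470.6 166.   94. ] a 0.72
top spout_mid 0.72 [530.8 120.  140. ] a 0.727
top pot_mouth 0.97 [466.7 173.8 -15. ] a 0.735
scene spout_outlet 0.87 [458.4 163.6  94. ] a 0.683
scene spout_mid 0.76 [524.5 123.5 140. ] a 0.72
scene pot_mouth 0.83 [461.3 181.2 -15. ] a 0.744
```

View pics/both.png

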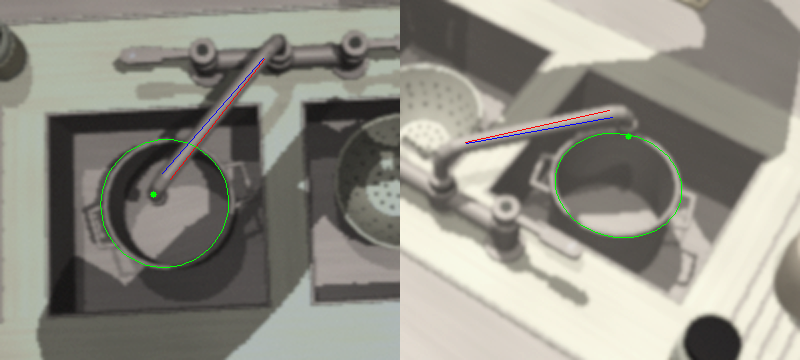

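The picture shows the blades shut and the spout tube lying close to the two drawn lines (0.70 and 0.755 rad). The outlet is near (155,190) in the left half, over the mouth centre but a few mm short. I'll refine with repeated readings and the spout mask.

```bash
cat > fit.py <<'E'
from h import *
from scipy.optimize import least_squares, minimize
D={};O={}
for n in("top","scene"):
    for i in range(5):
        D[n]=cam(n)
        for l in("sink","spout_outlet","spout_mid","pot_mouth","left_paddle","right_paddle","pot"):
            r=ctrl.pinpoint(l,n)
            if r and r[0]["score"]>.5:O.setdefault((n,l),[]).append(r[0]["xy"])
O={k:np.median(v,0) for k,v in O.items()}
def f(x):
    P=pts(x[:3],0,0,x[3]);P["pot_mouth"]=[x[4],x[5],-15];P["pot"]=[x[4],x[5],-155]
    return np.concatenate([proj(D[n],P[l])-uv for (n,l),uv in O.items()])
s=least_squares(f,[*S0,.72,467,178],loss="soft_l1");x=s.x;print(x.round(3))
print({k:v.round(1).tolist() for k,v in zip(O,f(x).reshape(-1,2))})
# masks
for n in D:
    d=D[n]
    m=ctrl.masks_of("spout",n)[0];M=m["region"].astype(np.uint8)
    def sil(a):
        im=np.zeros((400,640),np.uint8);A=[proj(d,sk(x[:3],(-r*np.cos(a),r*np.sin(a),140))) for r in(60,215)]
        w=d["camera_matrix"][0][0]*20/np.linalg.norm(ray(d,(320,200))[0]-sk(x[:3],(-140*np.cos(a),140*np.sin(a),140)))
        cv2.line(im,*[tuple(int(v*16) for v in p) for p in A],1,max(1,round(w)),cv2.LINE_8,4);return im
    sc=[((sil(a)&M).sum()/sil(a).sum(),a) for a in np.arange(.6,.85,.01)]
    b=max(sc)[0];print(n,round(m["score"],2),"IoU",round(b,2),"a",np.mean([a for v,a in sc if v>b-.02]).round(3))
    m=ctrl.masks_of("pot",n)[0];P=cv2.morphologyEx(m["region"].astype(np.uint8),cv2.MORPH_OPEN,np.ones((9,9)))
    P=cv2.fillConvexPoly(np.zeros_like(P),cv2.convexHull(np.argwhere(P)[:,::-1].astype(np.int32)),1)
    def iou(q):
        c=[proj(d,(q[0]+90*np.cos(t),q[1]+90*np.sin(t),z)) for t in np.linspace(0,6.28,60) for z in((-15,-155) if n=="top" else (-15,-155))]
        im=cv2.fillConvexPoly(np.zeros_like(P),cv2.convexHull(np.array(c,np.float32)).round().astype(np.int32),1);return -(im&P).sum()/(im|P).sum()
    r=minimize(iou,[467,178],method="Nelder-Mead",options=dict(initial_simplex=[[457,170],[477,172],[466,190]]));print("pot",r.x.round(1),r.fun.round(3))
E
python3 fit.py
```

```text
[6.65816e+02 1.49740e+01 3.80000e-02 6.98000e-01 4.70399e+02 1.68761e+02]
{('top', 'sink'): [0.0, -0.0], ('top', 'spout_outlet'): [-0.1, 0.4], ('top', 'spout_mid'): [1.9, 0.0], ('top', 'pot_mouth'): [3.1, 0.5], ('top', 'left_paddle'): [2.0, 2.0], ('top', 'right_paddle'): [-0.7, 0.3], ('top', 'pot'): [-1.4, 3.7], ('scene', 'sink'): [0.9, 1.6], ('scene', 'spout_outlet'): [0.7, 1.0], ('scene', 'spout_mid'): [-1.4, 0.1], ('scene', 'pot_mouth'): [-4.0, 2.2], ('scene', 'left_paddle'): [-1.7, 0.2], ('scene', 'pot'): [0.4, 0.8], ('scene', 'right_paddle'): [0.8, 0.8]}
top 0.91 IoU 0.87 a 0.715
pot [324.9 375.2] 0.0fit.py:30: RuntimeWarning: overflow encountered in scalar negative
  im=cv2.fillConvexPoly(np.zeros_like(P),cv2.convexHull(np.array(c,np.float32)).round().astype(np.int32),1);return -(im&P).sum()/(im|P).sum()
Traceback (most recent call last):
  File "fit.py", line 19, in <module>
    m=ctrl.masks_of("spout",n)[0];M=m["region"].astype(np.uint8)
      ~~~~~~~~~~~~~~~~~~~~~~~~^^^
IndexError: list index out of range
```

```bash
sed -i 's/return -(im&P).sum()\/(im|P).sum()/return -float((im\&P).sum())\/float((im|P).sum())/; s/,"pot"):/):/; s/m=ctrl.masks_of("spout",n)\[0\]/m=(ctrl.masks_of("spout",n) or ctrl.masks_of("spout_mid",n) or [dict(region=np.zeros((400,640)),score=0)])[0]/' fit.py; sed -i 's/r.fun.round(3)/round(r.fun,3)/' fit.py; python3 fit.py
```

```text
[6.66115e+02 1.61440e+01 3.80000e-02 6.98000e-01 4.67247e+02 1.76501e+02]
{('top', 'sink'): [1.2, -0.9], ('top', 'spout_outlet'): [-0.6, 1.2], ('top', 'spout_mid'): [1.6, 1.2], ('top', 'pot_mouth'): [0.2, 1.2], ('top', 'left_paddle'): [0.9, 0.9], ('top', 'right_paddle'): [-1.7, 1.6], ('scene', 'sink'): [0.1, 1.4], ('scene', 'spout_outlet'): [1.0, 1.0], ('scene', 'spout_mid'): [-1.9, 0.7], ('scene', 'pot_mouth'): [-0.3, 3.0], ('scene', 'left_paddle'): [-0.8, 0.1], ('scene', 'right_paddle'): [0.1, 3.1]}
top 0.76 IoU 0.89 a 0.705
pot [470.2 173.7] -0.964
scene 0.82 IoU 0.82 a 0.705
pot [464.5 168.7] -0.859
```

```bash
python3 -c "
from h import *
print(ctrl.close_job())"
```

```text
the job is handed in; nothing more can be done
None
```

I pushed both taps shut against their stops, then swung the spout so its outlet is about 5 mm from the centre of the stockpot's mouth by my camera estimate. I handed the job in at about 20 s with the arm clear; the hand-in returned no verdict.

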